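# Empty the cap scoop into the flap bin

## Robot

A 6-joint arm with a two-finger parallel gripper is mounted at the origin on a cart in front of the work surface, level with it; the furniture and walls round the work are solid. World frame = base frame: x ahead of the robot, y to its left, z up, the work surface at z = 0. Lengths are in m, angles in degrees, forces in N, time in s.
With the tool pointing down it reaches from about 0.4 to 0.825 m from the base axis. Payload 7 kg.
Tool frame: the origin (TCP) lies midway between the tips of the shut fingers; the grasp point (between the pads) lies 19 mm behind it; z points along the fingers, y is the line along which they close (so a half turn about z gives the same grasp; the last joint's range is limited). The gripper opens to 88 mm and grips with 3 to 60 N. Pads are 19 mm wide; open, the fingers measure 130 mm over their backs; the gripper's body (78 mm by 193 mm) begins 47 mm behind the grasp point.
Start: joints at [-57.061, 20.546, 0.682, 0, -70.136, -16.507], TCP at [0.191, -0.647, 0.227] pointing down, gripper open.
Joint ranges: [-176.03, 176.03], [-82.01, 121.73], [-58.28, 71.71], [-173.87, 95.51], [-174.79, -0.11], [-173.66, 173.66]. Speed limits (degrees/s): [136.94, 136.94, 172.46, 180, 180, 180].

## Interface

Orientations are given as a 3x3 rotation matrix whose columns are the frame's x, y, z axes.
In Python, from rig import robot, jaws, solver, imaging, order, nets gives the robot as it stands. Calls block until the motion is done:
- robot.goto(position, orientation): joint-space move of the TCP to a pose.
- robot.servo_line(position, ori=None, speed=0.15): straight line of the TCP; ori=None keeps the orientation; speed is the mean speed in m/s.
- robot.movej(angles): joint-space move.
- jaws.move_gripper(opening): opening from 0.0 (shut) to 1.0 (fully open); the grip force is fixed at half the most; returns when the fingers have stopped.
- robot.dwell(seconds).
- solver.ik(position, orientation): joint angles nearest the present ones, or None.
- robot.get_state(): the state.
- imaging.grab_frame(name): name is "side" or "top" or "wrist"; returns (picture, depth): 384x512x3 uint8, red, green, blue; 384x512 float32, m along the optical axis (not along the pixel's ray), 0 where there is no reading.
- imaging.camera_info(name): a dict with "vfov" (degrees; the focal length in pixels is half the picture's height over the tangent of half this angle, whatever the lens; pixels are square), "cx", "cy" (the principal point, pixels), "k1" (the pictures are not rectified: a ray, as slopes to the right and down, at radius r is drawn at 1 + k1 r^2 times it, then the intrinsics apply), "view" (4x4, takes a point from world to camera coordinates); the wrist camera has in their place "T_tool_cam" (4x4, takes a point from camera to tool coordinates, whose origin is the TCP and whose axes are the flange's). Camera axes: x right, y down, z forward; pixel columns grow to the right and rows downward; lengths in m; the calibration is good to about 2 mm. A picture is of the moment at which its call begins: read the wrist's pose just before it. camera_info takes no time and is no camera call.
A pose or a line that the arm cannot do raises robot.Unreachable and nothing moves.
- order.job_done(): hands the job in; it is judged then, once.
Trained networks look in the newest picture that a camera, given by its name, has taken for a name from the list of things; names that differ only in an ending like _2 or _b are one class to them, and where a whole thing is asked for, a point or a joint stands for the part that bears it (a point fixed in the world has none). Each returns a list of dicts, best first, with "p" (0 to 1); they miss things now and then, are a little off and sometimes report something else, mostly with a low value. They report only what shows in the picture. A call takes as long as a camera call.
- nets.search_frame(camera, label): "bbox" ([centre column, centre row, width, height] in pixels, round what is visible of it).
- nets.landmark_of(camera, label): "pixel" ([column, row] in pixels: a listed point, or the origin of a listed thing).
The state is a dict: "t": time; "qpos": joint angles; "qvel": joint speeds; "effort": joint torques, N m; "position": TCP position; "tcp_rot": TCP orientation; "force": force on the tool from outside, world axes, zero at the start; "ft_torque": the same for the moment, N m; "grip_width": opening from 0.0 (shut) to 1.0 (fully open); "finger_force": force on a finger pad.
Only numpy, scipy, OpenCV 4.12 (cv2) and the standard library are available. Lean on these libraries where they do the work, as an engineer would, in place of code of your own. Each camera call takes 0.05 s, during which the arm holds its last target. There are 200 camera calls.

## Task

Return the three tip caps lying on the flat steel scoop to the dust-tight cap bin. Lift the scoop level by its neck from between the two bottles, set its blade down flat on the bin's front shelf, clear of the flap, and let go; then take it again by the rear of its handle, push the blade through the spring flap so that it holds the flap open, tip it over the rim until all three caps have slid down into the bin, draw it out so that the flap swings shut, and leave the empty scoop lying flat on the shelf. Do not knock or shift the spray can or the pump bottle.

Things in the scene. Friction and masses are not known exactly. Their poses are not given: they have to be found in the camera images.
- cap_bin: fixed stainless steel bin with a grey lid, 140 mm wide, 108 mm deep, 185 mm high over the lid's bail. Origin on the table under the middle of its front rim; x points into the bin, z up. Front wall at x = 0 to 3 mm; its mouth is 100 mm wide and 60 mm high (z 85 to 145 mm). Inside, the floor is at z = 10 mm, the back wall at x = 105 mm
- bin_rim (a point): middle of the mouth's lower rim, on which the blade is tipped; the shelf ends here, flush: z = 85 mm above the bin's origin
- bin_shelf (a point): middle of the top of the bin's level front shelf, 47 mm in front of the rim. The shelf is 105 mm wide, its top at z = 85 mm, and runs from the rim out to x = -96 mm of the bin (towards the robot). Rolled edges 5 mm high stand along its two sides, 99 mm apart inside
- flap (a joint): angle of the bin's aluminium flap in rad: 0 shut (hanging upright just behind the front wall), grows as it swings into the bin, at most 1.35. Hinge along the bin's y axis at x = 7.5 mm, z = 142.5 mm. Springs press it shut with 0.025 N m when shut, 0.07 N m at 0.84 rad (1 to 2 N at its edge)
- flap_edge (a point): middle of the flap's free lower edge, 60 mm below the hinge and 2 mm below the rim when shut; the flap is 116 mm wide
- scoop: loose flat scoop of stainless steel, about 170 g, 241 mm long; lies flat on its blade alone. Origin under the middle of the blade's rear edge; x to the nose, z up. Blade 90 mm long (x 0 to 90 mm), 86 mm wide over the lips, 2.5 mm thick, open at the nose; rear wall and side lips 18 mm high (8 mm at the nose), taller than the caps: the flap rides on the lips, clear of the caps
- scoop_neck (a point): front grip on the handle's centre line, 35 mm behind the blade and near the centre of mass: take it here across the handle to carry the scoop level. The handle is a straight bar 16 mm wide and 16 mm high from x = -20 to -151 mm of the scoop, its centre line 25 mm above the blade's underside
- scoop_grip (a point): rear grip on the handle's centre line, 105 mm behind the blade. At first the two bottles stand about 20 mm either side of the handle's end
- scoop_nose (a point): middle of the blade's front edge, at its underside
- cap_a: loose tip cap, a plastic sleeve 11 x 28 x 11 mm, 12 g, lying on the scoop's blade; origin at the middle of its underside, y along it. On the bare steel it slides once the blade is tipped by 26 to 36 degrees
- cap_b: another such tip cap on the blade
- cap_c: another such tip cap on the blade
- spray_can: loose upright spray can, 62 mm across, 220 mm tall, on one side of the end of the scoop's handle; origin under its middle
- pump_bottle: loose upright pump bottle, 62 mm across, 198 mm tall, on the other side of the handle's end; origin under its middle

How it is judged (in metres and radians):
On the way, in this order (a step that is already met when the one before it is completed fails the run):
1. the scoop lies flat on the bin's shelf with the three caps on its blade, outside the shut flap, and the hand has let go of it (z of scoop in the frame of cap_bin between 0.079 and 0.095 m and angle between scoop's own z axis and vertical below 0.12 rad and x of scoop_nose in the frame of cap_bin between -0.07 and 0.012 m and contact force between the fingers and scoop below 0.1 N and value of joint flap below 0.1 rad and z of each of cap_a, cap_b, cap_c in the frame of scoop above 0 m and distance between each of cap_a, cap_b, cap_c and scoop below 0.1 m), for 0.2 s.
2. the blade has been pushed through the mouth and holds the flap open (x of scoop_nose in the frame of cap_bin above 0.03 m and value of joint flap above 0.3 rad and contact force between scoop and the fingers above 1 N), for 0.2 s.
3. all three caps have gone into the bin below the rim while the scoop still holds the flap open (value of joint flap above 0.12 rad and x of scoop_nose in the frame of cap_bin above 0.01 m and x of each of cap_a, cap_b, cap_c in the frame of cap_bin above 0.003 m and z of each of cap_a, cap_b, cap_c in the frame of cap_bin below 0.07 m), for 0.1 s.
At the end, for the whole second after the job is handed in: the three caps lie inside the bin, more than 15 mm below its rim; the flap is shut (below 0.08 rad); the empty scoop lies flat (within 7 degrees) and still on the bin's shelf, its blade's rear edge within 170 mm of the rim; the hand has let go (value of joint flap below 0.08 rad and y of cap_c in the frame of cap_bin between -0.067 and 0.067 m and y of cap_b in the frame of cap_bin between -0.067 and 0.067 m and y of cap_a in the frame of cap_bin between -0.067 and 0.067 m and x of cap_a in the frame of cap_bin between 0.003 and 0.105 m and z of cap_a in the frame of cap_bin between 0 and 0.07 m and x of cap_b in the frame of cap_bin between 0.003 and 0.105 m and z of cap_b in the frame of cap_bin between 0 and 0.07 m and x of cap_c in the frame of cap_bin between 0.003 and 0.105 m and z of cap_c in the frame of cap_bin between 0 and 0.07 m and z of scoop in the frame of cap_bin between 0.079 and 0.095 m and angle between scoop's own z axis and vertical below 0.12 rad and horizontal distance between scoop and bin_rim below 0.17 m and linear speed of scoop below 0.03 m/s); the robot touches nothing.
It fails at once if the spray can or the pump bottle is tipped or shifted by more than 30 mm (angle between any of spray_can, pump_bottle's own z axis and vertical above 0.3 rad or distance of any of spray_can, pump_bottle from where it was at the start of the episode above 0.03 m).
It also fails if it takes over 67 s, if anything falls off the work surface, if the arm or the gripper's body presses on something with over 40 N, if the wrist force passes 120 N, or if a joint passes its speed limit or range.

## Working session

There is one attempt and no reset: what is moved stays moved. The work goes in short steps, each a Python script; the robot and the scene stay as the last script left them, time stands still between calls to the robot, and variables do not carry over. Pictures are saved under pics/ and viewed, at most 10 in all, crops included, and the job is handed in when it is done.

```bash
ls; mkdir -p pics; cat > h.py <<'E'
import numpy as np, cv2
from rig import robot, jaws, solver, imaging, order, nets
def intr(n):
    c=imaging.camera_info(n); f=192/np.tan(np.radians(c["vfov"])/2); return c,f
def rays(n,uv):
    c,f=intr(n); K=np.array([[f,0,c["cx"]],[0,f,c["cy"]],[0,0,1.]])
    return cv2.undistortPoints(np.array(uv,float).reshape(-1,1,2),K,np.array([c["k1"],0,0,0,0.])).reshape(-1,2)
def c2w(n,st=None):
    c=imaging.camera_info(n)
    if "view" in c: return np.linalg.inv(np.array(c["view"]))
    T=np.eye(4);T[:3,:3]=st["tcp_rot"];T[:3,3]=st["position"]; return T@np.array(c["T_tool_cam"])
def at_z(n,uv,z,st=None):
    T=c2w(n,st); d=np.c_[rays(n,uv),np.ones(len(np.reshape(uv,(-1,2))))]@T[:3,:3].T; o=T[:3,3]
    return o+d*((z-o[2])/d[:,2])[:,None]
def cloud(n,dep,st=None):
    h,w=dep.shape; uv=np.stack(np.meshgrid(np.arange(w),np.arange(h)),-1).reshape(-1,2)
    r=np.c_[rays(n,uv),np.ones(h*w)]*dep.reshape(-1,1)
    T=c2w(n,st); return (r@T[:3,:3].T+T[:3,3]).reshape(h,w,3)
def proj(n,P,st=None):
    c,f=intr(n);T=np.linalg.inv(c2w(n,st));p=np.atleast_2d(P)@T[:3,:3].T+T[:3,3];s=p[:,:2]/p[:,2:]
    s=s*(1+c["k1"]*(s**2).sum(1,keepdims=True)); return s*f+[c["cx"],c["cy"]]
def save(name,img): cv2.imwrite("pics/"+name+".png",cv2.cvtColor(img,cv2.COLOR_RGB2BGR))
E
python3 - <<'E'
from h import *
ims=[]
for n in ("top","side"):
    im,d=imaging.grab_frame(n); np.savez("f_"+n,im=im,d=d); save(n+"0",im)
    X=cloud(n,d); print(n,c2w(n).round(3).tolist())
    for l in ("cap_bin","bin_rim","bin_shelf","flap_edge","scoop","scoop_neck","scoop_grip","scoop_nose","cap_a","spray_can","pump_bottle"):
        for r in nets.landmark_of(n,l)[:3]:
            u,v=r["pixel"]; ui,vi=int(round(u)),int(round(v))
            print(l,round(r["p"],2),np.round(r["pixel"],1),X[min(vi,383),min(ui,511)].round(3) if d[min(vi,383),min(ui,511)]>0 else None)
print(robot.get_state())
E
```

```text
pics
rig.py
top [[-0.004, -0.995, 0.095, 0.463], [-1.0, 0.004, -0.003, 0.347], [0.002, -0.095, -0.995, 0.977], [0.0, 0.0, 0.0, 1.0]]
cap_bin 0.56 [365.4 160.2] [0.62  0.112 0.086]
cap_bin 0.45 [373.9 174.4] [0.587 0.092 0.085]
bin_rim 0.97 [369.9 153.6] [0.648 0.079 0.01 ]
bin_shelf 0.89 [373.4 176.5] [0.582 0.095 0.087]
flap_edge 0.47 [369.3 152.9] [0.65  0.082 0.011]
scoop 0.97 [271.7 212.2] [0.505 0.324 0.001]
scoop_neck 0.87 [256.  218.4] [0.489 0.363 0.035]
scoop_grip 0.67 [228.2 229.2] [0.463 0.433 0.   ]
scoop_nose 0.8 [304.4 205. ] [0.522 0.244 0.001]
scoop_nose 0.44 [368.2 153.6] [0.648 0.084 0.01 ]
cap_a 0.6 [292.7 216. ] [0.495 0.273 0.01 ]
cap_a 0.57 [290.3 201.3] [0.531 0.28  0.011]
cap_a 0.46 [282.6 210.4] [0.51  0.297 0.006]
spray_can 0.71 [212.2 250.7] [0.42  0.448 0.19 ]
spray_can 0.23 [200.8 205.9] [0.512 0.479 0.142]
spray_can 0.21 [305.1 207.7] [0.514 0.242 0.003]
side [[0.357, 0.673, -0.648, 1.364], [0.934, -0.271, 0.232, 0.051], [-0.019, -0.688, -0.726, 1.022], [0.0, 0.0, 0.0, 1.0]]
cap_bin 0.77 [173.5 269.3] [0.742 0.095 0.154]
bin_shelf 0.73 [164.7 236.2] [0.6
[... 601 characters left out ...]
01372262e+01, -1.65065294e+01]), 'qvel': array([ 0.05900329, -0.01936869,  0.00291294, -0.11675946,  0.00559349,
        0.14905546]), 'effort': array([ 4.55523859e-04, -5.82395768e+01,  2.93302274e+01,  7.00295895e+00,
        1.25137388e-02,  2.79222729e-05]), 'position': array([ 0.19092937, -0.64740502,  0.22657961]), 'tcp_rot': array([[-9.59142127e-01, -2.82924688e-01, -2.17003853e-05],
       [-2.82924688e-01,  9.59142127e-01, -5.74368149e-06],
       [ 2.24387831e-05,  6.30567882e-07, -1.00000000e+00]]), 'force': array([ 0.05213645,  0.21024878, -0.16082679]), 'ft_torque': array([-1.81356262e-02, -8.80720073e-05, -7.22552062e-02]), 'finger_force': 0.0, 'grip_width': 0.9978883518420868}
```

```bash
python3 - <<'E'
import cv2,numpy as np
a=cv2.imread("pics/top0.png");b=cv2.imread("pics/side0.png")
cv2.imwrite("pics/v1.png",cv2.resize(a[100:320,140:440],None,fx=2.6,fy=2.6,interpolation=cv2.INTER_CUBIC))
cv2.imwrite("pics/v2.png",cv2.resize(b,(800,600)))
E
```

```text
(no output)
```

View pics/v1.png

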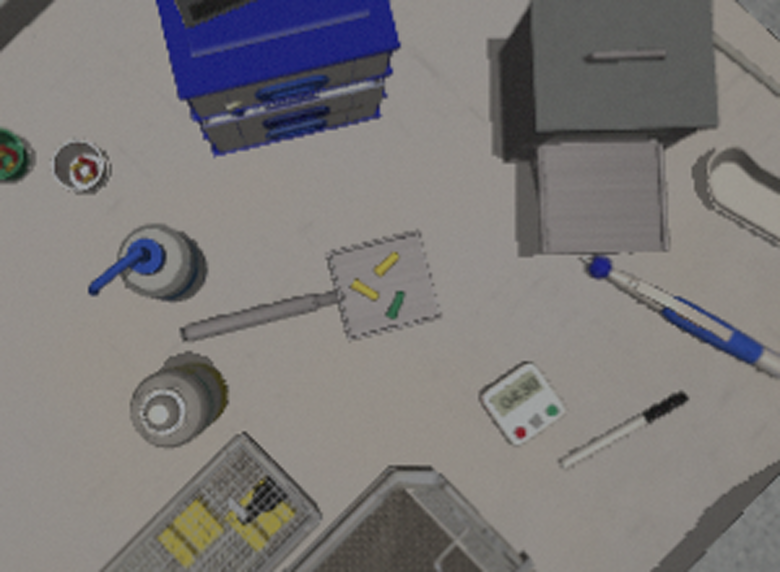

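View pics/v2.png

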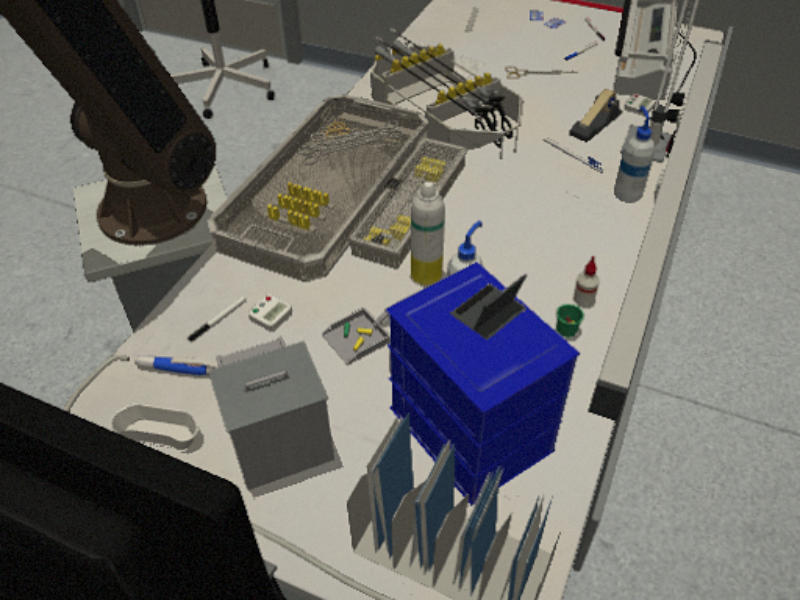

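The top view shows the scoop with its handle (crop px 180–340, 300–335) between the pump bottle (160,260) and the spray can (180,405). The three caps lie on the blade at (385,290), and the bin shelf is at (600,195), opening away from the robot. The side view agrees. Next I'll fit the poses from depth.

```bash
cat > fit.py <<'E'
from h import *
def fitline(P):
    vx,vy,x0,y0=cv2.fitLine(P[:,:2].astype(np.float32),cv2.DIST_HUBER,0,.01,.01).ravel(); return np.array([x0,y0]),np.array([vx,vy])
def handle(X,c,box=.2):
    # handle-top points (z 0.027..0.037), relative to table
    m=(abs(X[...,0]-c[0])<box)&(abs(X[...,1]-c[1])<box)&(X[...,2]>.026)&(X[...,2]<.040)
    n,l,s,cen=cv2.connectedComponentsWithStats(m.astype(np.uint8)); 
    return [(X[l==i]) for i in range(1,n) if s[i,4]>25]
E
python3 - <<'E'
from fit import *
z=np.load("f_top.npz");X=cloud("top",z["d"]);
for P in handle(X,(.48,.39),.1):
    o,d=fitline(P); t=(P[:,:2]-o)@d; q=(P[:,:2]-o)@[-d[1],d[0]]
    print("H",len(P),o.round(4),d.round(4),np.degrees(np.arctan2(d[1],d[0])).round(1),"ends",(o+t.min()*d).round(3),(o+t.max()*d).round(3),"w",np.ptp(q).round(3),"z",np.percentile(P[:,2],[10,50,90]).round(4))
print("table z",np.median(X[...,2][(abs(X[...,0]-.57)<.02)&(abs(X[...,1]-.25)<.03)]))
for nm,lo,hi in (("shelf",.078,.094),("lid",.13,.2)):
    m=((X[...,2]>lo)&(X[...,2]<hi)&(X[...,0]>.5)&(X[...,0]<.85)&(abs(X[...,1]-.09)<.14)).astype(np.uint8)
    n,l,s,c=cv2.connectedComponentsWithStats(m); i=1+s[1:,4].argmax(); P=X[l==i]
    r=cv2.minAreaRect(P[:,:2].astype(np.float32)); print(nm,len(P),r,cv2.boxPoints(r).round(4).tolist(),np.percentile(P[:,2],[5,50,95]).round(4))
for nm,c in (("pump",(.5,.46)),("can",(.43,.45))):
    m=(np.hypot(X[...,0]-c[0],X[...,1]-c[1])<.045)&(X[...,2]>.08)&(X[...,2]<.17)
    print(nm,m.sum(),cv2.minEnclosingCircle(X[m][:,:2].astype(np.float32)))
for l in ("cap_bin","bin_shelf","flap_edge","scoop","spray_can","pump_bottle"):
    print(l,[(np.round(r["bbox"]),round(r["p"],2)) for r in nets.search_frame("top",l)[:2]])
# geometry-based points
print("net shelf",at_z("top",[373.4,176.5],.085),"rim",at_z("top",[369.9,153.6],.085),"scoop",at_z("top",[271.7,212.2],0),"nose",at_z("top",[304.4,205],0),"neck",at_z("top",[256,218.4],.025),"grip",at_z("top",[228.2,229.2],.025))
E
```

```text
H 357 [0.4808 0.4107] [ 0.2368 -0.9715] -76.3 ends [0.465 0.476] [0.498 0.342] w 0.016 z [0.0288 0.0323 0.0349]
table z 0.000946368743808379
shelf 2225 ((0.6359345316886902, 0.10197862237691879), (0.20163002610206604, 0.1405283361673355), 1.2555840015411377) [[0.5335999727249146, 0.17000000178813934], [0.5367000102996826, 0.029500000178813934], [0.7383000254631042, 0.033900000154972076], [0.7351999878883362, 0.17440000176429749]] [0.0827 0.0858 0.0905]
lid 3983 ((0.6846853494644165, 0.10232480615377426), (0.1166125237941742, 0.14736086130142212), 0.7665883898735046) [[0.6254000067710876, 0.17520000040531158], [0.6273999810218811, 0.027899999171495438], [0.7440000176429749, 0.029400000348687172], [0.7419999837875366, 0.17679999768733978]] [0.1663 0.1696 0.1724]
pump 456 ((0.5222182273864746, 0.4808884859085083), 0.02964237704873085)
can 154 ((0.4079582095146179, 0.465629518032074), 0.030428191646933556)
cap_bin [(array([376., 148.,  82., 103.]), 0.84)]
bin_shelf [(array([374., 146.,  82., 104.]), 0.96)]
flap_edge []
scoop [(array([260., 210.,  98.,  42.]), 0.84), (array([208., 254.,  41.,  34.]), 0.65)]
spray_can [(array([210., 254.,  38.,  36.]), 0.68), (array([281., 210.,   8.,   7.]), 0.43)]
pump_bottle [(array([197., 201.,  48.,  31.]), 0.59)]
net shelf [[0.58163827 0.09380128 0.085     ]] rim [[0.6347518 0.1002352 0.085    ]] scoop [[0.50450896 0.32489735 0.        ]] nose [[0.52211843 0.24323838 0.        ]] neck [[0.48860742 0.36359893 0.025     ]] grip [[0.46291955 0.43076519 0.025     ]]
```

```bash
cat >> h.py <<'E'
def Rt(yaw,tip=0,flip=-1):
    """tool rot for scoop heading yaw (deg), nose tipped down by tip deg (about the scoop's y)"""
    from scipy.spatial.transform import Rotation as Ro
    B=np.array([[flip,0,0],[0,-flip,0],[0,0,-1.]]).T
    return Ro.from_euler("ZY",[yaw,tip],degrees=True).as_matrix()@B
E
python3 - <<'E'
from h import *
print(imaging.camera_info("wrist")["T_tool_cam"])
for fl in (-1,1):
  for nm,p,y,t in (("look bin",(.53,.1,.42),0,0),("look scoop",(.49,.35,.30),-76.3,0),("neck",(.494,.361,.006),-76.3,0),("place",(.5,.1,.091),0,0),
    ("grip",(.433,.1,.091),0,0),("grip lean20",(.426,.1,.092),0,-20),("tip45",(.55,.1,.17),0,45),("tip25",(.55,.1,.17),0,25)):
    q=solver.ik(np.array(p),Rt(y,t,fl)); print(fl,nm,None if q is None else np.round(q,1))
E
```

```text
[[-7.86458921e-04 -9.55979343e-01 -2.93432918e-01  8.00633189e-02]
 [ 9.99998320e-01 -2.66030609e-04 -1.81349058e-03  1.10749408e-03]
 [ 1.65559740e-03 -2.93433851e-01  9.55977946e-01 -1.58135846e-01]
 [ 0.00000000e+00  0.00000000e+00  0.00000000e+00  1.00000000e+00]]
-1 look bin [  31.5    3.9    3.7    0.   -89.9 -121.5]
-1 look scoop [ 54.1  11.6  -2.2   0.  -76.3 139.6]
-1 neck [ 54.4  27.3 -21.6   0.  -41.1 139.3]
-1 place [  33.4   12.8  -30.2    0.   -47.  -123.4]
-1 grip [  38.6    6.9  -38.     0.   -45.1 -128.6]
-1 grip lean20 None
-1 tip45 [  20.    40.5   18.6  -15.  -110.6 -109.8]
-1 tip25 [  23.3   27.8    3.8   -9.6  -89.2 -111.2]
1 look bin [ 31.5   3.9   3.7   0.  -89.9  58.5]
1 look scoop [ 54.1  11.6  -2.2   0.  -76.3 -40.4]
1 neck [ 54.4  27.3 -21.6   0.  -41.1 -40.7]
1 place [ 33.4  12.8 -30.2   0.  -47.   56.6]
1 grip [ 38.6   6.9 -38.    0.  -45.1  51.4]
1 grip lean20 None
1 tip45 [  20.    40.5   18.6  -15.  -110.6   70.2]
1 tip25 [ 23.3  27.8   3.8  -9.6 -89.2  68.8]
```

```bash
python3 - <<'E'
from fit import *
L={"b":("bin_rim","bin_shelf","cap_bin","flap_edge"),"s":("scoop","scoop_neck","scoop_grip","scoop_nose","cap_a")}
for k,p,y in (("b",(.64,.1,.34),0),("s",(.503,.33,.25),-76.3)):
    robot.goto(np.array(p),Rt(y,0,1)); robot.dwell(.2)
    st=robot.get_state(); im,d=imaging.grab_frame("wrist"); save("w_"+k,im)
    np.savez("f_w"+k,im=im,d=d,pos=st["position"],rot=st["tcp_rot"])
    for l in L[k]:
        for r in nets.landmark_of("wrist",l)[:3]:
            zz={"b":.085,"s":0}[k]+(.025 if l in("scoop_neck","scoop_grip") else 0)
            print(l,round(r["p"],2),np.round(r["pixel"],1),at_z("wrist",r["pixel"],zz,st).round(4))
    X=cloud("wrist",d,st)
    if k=="s":
        for P in handle(X,(.48,.39),.1):
            o,dd=fitline(P); t=(P[:,:2]-o)@dd; q=(P[:,:2]-o)@[-dd[1],dd[0]]
            print("H",len(P),o.round(4),np.degrees(np.arctan2(dd[1],dd[0])).round(2),(o+t.min()*dd).round(4),(o+t.max()*dd).round(4),np.percentile(q,[2,98]).round(4),np.percentile(P[:,2],[10,50,90]).round(4))
    else:
        m=((abs(X[...,2]-.086)<.009)&(X[...,0]>.5)&(X[...,0]<.62)&(abs(X[...,1]-.1)<.08)); P=X[m]
        r=cv2.minAreaRect(P[:,:2].astype(np.float32)); print(len(P),r,cv2.boxPoints(r).round(4).tolist(),np.median(P[:,2]))
    print(robot.get_state()["t"])
a=cv2.imread("pics/w_b.png");b=cv2.imread("pics/w_s.png")
cv2.imwrite("pics/v3.png",cv2.resize(np.hstack([a,b]),(800,300),interpolation=cv2.INTER_AREA))
E
```

```text
bin_shelf 0.77 [255.5 197. ] [[0.5818 0.1004 0.085 ]]
cap_bin 0.19 [ 55.3 213.4] [[0.555  0.4203 0.085 ]]
2867 ((0.5703134536743164, 0.10137023031711578), (0.070949487388134, 0.11082141101360321), 1.2363338470458984) [[0.5336999893188477, 0.15600000321865082], [0.5360000133514404, 0.04520000144839287], [0.6069999933242798, 0.04670000076293945], [0.6046000123023987, 0.1574999988079071]] 0.08494105471880292
5.0333
scoop 0.74 [243.1 125.3] [[0.5332 0.2829 0.    ]]
scoop 0.61 [260.3 163.7] [[0.4956 0.3317 0.    ]]
scoop_neck 0.98 [257.7 190.1] [[0.4914 0.3656 0.025 ]]
scoop_grip 0.62 [255.4 235.4] [[0.4776 0.4368 0.025 ]]
scoop_nose 0.58 [254.8  97.8] [[0.5256 0.2424 0.    ]]
scoop_nose 0.17 [260.6 161.9] [[0.4958 0.3289 0.    ]]
cap_a 0.59 [257.2 145.9] [[0.5064 0.3069 0.    ]]
cap_a 0.54 [241.3 128.3] [[0.5348 0.2877 0.    ]]
cap_a 0.44 [256.7 101.3] [[0.5219 0.2463 0.    ]]
H 871 [0.4823 0.4074] -76.27 [0.4667 0.4715] [0.4979 0.3436] [-0.0076  0.0076] [0.0283 0.0319 0.0332]
H 168 [0.526  0.4604] -6.94 [0.4971 0.4639] [0.5548 0.4569] [-0.0039  0.0176] [0.0276 0.0331 0.0387]
H 162 [0.4205 0.4427] 21.2 [0.3921 0.4317] [0.4445 0.452 ] [-0.0034  0.0129] [0.0275 0.0327 0.0384]
7.1
```

View pics/v3.png

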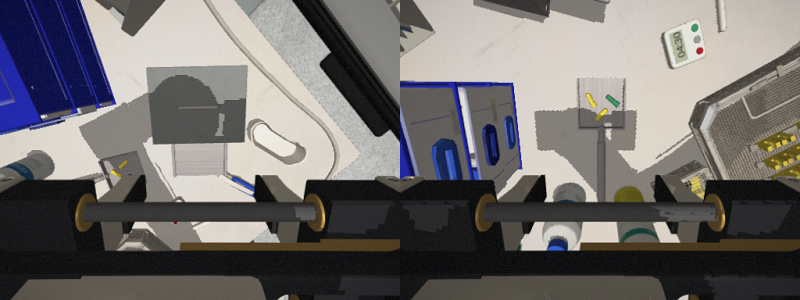

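```bash
python3 - <<'E'
from h import *
z=np.load("f_top.npz");X=cloud("top",z["d"])
st={"position":np.load("f_ws.npz")["pos"],"tcp_rot":np.load("f_ws.npz")["rot"]}
W=cloud("wrist",np.load("f_ws.npz")["d"],st)
for C in (X,W):
  for y in np.arange(.2,.5,.04):
    m=(abs(C[...,1]-y)<.02)&(C[...,2]>.07)&(C[...,0]>.53)&(C[...,2]<.3); 
    print(round(y,2),m.sum(),C[m][:,0].min().round(3) if m.any() else None, C[m][:,2].max().round(3) if m.any() else None)
def T(p): return np.array(p)
for p,y in (((.4927,.3647,.136),-76.3),((.49,.25,.136),-76.3),((.495,.17,.15),-40),((.5,.0995,.15),1.1)):
    q=solver.ik(T(p),Rt(y,0,1)); print(None if q is None else np.round(q,1))
E
```

```text
0.2 707 0.828 0.236
0.24 1198 0.813 0.234
0.28 1108 0.667 0.245
0.32 2341 0.653 0.251
0.36 2866 0.643 0.253
0.4 2803 0.638 0.3
0.44 2555 0.53 0.3
0.48 1321 0.53 0.3
0.2 0 None None
0.24 0 None None
0.28 1552 0.666 0.232
0.32 8125 0.545 0.295
0.36 6220 0.543 0.3
0.4 1796 0.638 0.208
0.44 371 0.53 0.123
0.48 699 0.53 0.165
[ 54.7  18.9 -14.4   0.  -56.8 -41. ]
[ 47.4  13.3 -22.3   0.  -54.4 -33.7]
[ 40.5  10.1 -24.5   0.  -55.4   9.5]
[ 33.4   8.8 -26.1   0.  -55.1  57.7]
```

```bash
python3 - <<'E'
from h import *
Y=-76.3; R=Rt(Y,0,1); d=np.array([np.cos(np.radians(Y)),np.sin(np.radians(Y)),0])
n=np.array([.4927,.3647,0])
jaws.move_gripper(.5)
robot.goto(n+[0,0,.12],R); robot.servo_line(n+[0,0,.0065],speed=.12)
jaws.move_gripper(0.0); robot.dwell(.2)
st=robot.get_state(); print("grip",st["grip_width"]*88,st["finger_force"],st["force"].round(2),st["t"])
robot.servo_line(n+[0,0,.03],speed=.06)
robot.servo_line(n+[0,0,.145],speed=.12); robot.dwell(.1)
st=robot.get_state(); print(st["grip_width"]*88,st["finger_force"],st["force"].round(2),st["position"],st["t"])
im,_=imaging.grab_frame("wrist");save("w2",im);im2,_=imaging.grab_frame("side")
cv2.imwrite("pics/v4.png",cv2.cvtColor(np.hstack([cv2.resize(im[60:290,130:390],(400,354)),cv2.resize(im2[100:300,120:346],(400,354))]),cv2.COLOR_RGB2BGR))
E
```

```text
grip 15.765138137414372 30.000730454921722 [-1.24  0.02  2.97] 10.475
16.07790348959026 29.999639689922333 [ 1.21 -0.99 -2.83] [0.49232083 0.36428112 0.14393404] 12.225
```

View pics/v4.png

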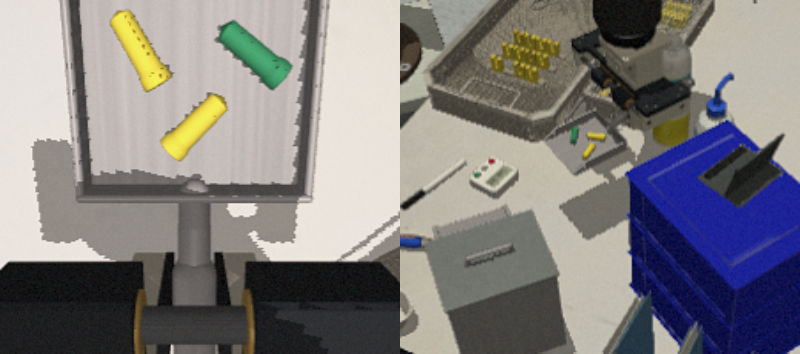

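```bash
python3 - <<'E'
from h import *
st=robot.get_state(); p=st["position"]; R=st["tcp_rot"]
for l in ("scoop","scoop_neck","scoop_nose"):
    zz=p[2]-.006+(.025 if "neck" in l else 0)
    for r in nets.landmark_of("wrist",l)[:1]: print(l,round(r["p"],2),((at_z("wrist",r["pixel"],zz,st)-p)@R).round(4))
print("rear edge",((at_z("wrist",[[180.7,188.6],[331.5,190]],p[2]+.0115,st)-p)@R).round(4))
wp=[((.490,.25,.15),-76.3),((.485,.17,.155),-38),((.490,.0993,.155),1.1)]
for q,y in wp: robot.servo_line(np.array(q),ori=Rt(y,0,1),speed=.09)
robot.dwell(.3); st=robot.get_state();p=st["position"];R=st["tcp_rot"]; print(p,st["t"],st["force"].round(2))
im,dd=imaging.grab_frame("wrist"); save("w3",im); np.savez("f_w3",d=dd,pos=p,rot=R)
cv2.imwrite("pics/v5.png",cv2.cvtColor(cv2.resize(im,(768,576)),cv2.COLOR_RGB2BGR))
for l in ("scoop","scoop_nose","bin_shelf","bin_rim"):
    zz=.085 if "bin" in l else p[2]-.006
    for r in nets.landmark_of("wrist",l)[:1]: print(l,round(r["p"],2),np.round(r["pixel"],1),at_z("wrist",r["pixel"],zz,st).round(4))
E
```

```text
scoop 0.77 [[0.0321 0.0016 0.006 ]]
scoop_neck 0.66 [[ 0.0015  0.0005 -0.019 ]]
rear edge [[ 0.0349 -0.0411 -0.0115]
 [ 0.034   0.0426 -0.0114]]
[0.48999475 0.09955918 0.15496242] 16.1833 [-0.35  1.24 -3.49]
scoop 0.77 [258.5 184. ] [[0.5227 0.0992 0.149 ]]
scoop_nose 0.68 [257.3  15.8] [[0.6134 0.1018 0.149 ]]
bin_rim 0.57 [256.7  14.9] [[0.6315 0.1021 0.085 ]]
```

View pics/v5.png

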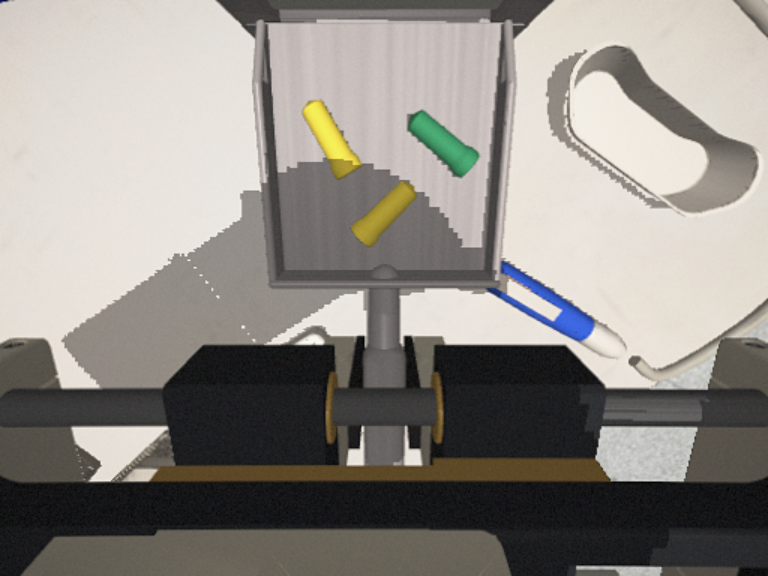

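```bash
python3 - <<'E'
from h import *
R=Rt(1.1,0,1)
robot.servo_line(np.array([.4995,.0996,.110]),ori=R,speed=.06)
f0=robot.get_state()["force"].copy()
for z in np.arange(.098,.0835,-.0015):
    robot.servo_line(np.array([.4995,.0996,z]),ori=R,speed=.03); robot.dwell(.1)
    f=robot.get_state()["force"]-f0; print(round(z,4),f.round(2))
    if f[2]>1.2: break
jaws.move_gripper(.35); robot.dwell(.3)
st=robot.get_state(); print(st["position"],st["t"],st["finger_force"])
im,_=imaging.grab_frame("top"); im2,_=imaging.grab_frame("side")
cv2.imwrite("pics/v6.png",cv2.cvtColor(np.hstack([cv2.resize(im[90:260,290:460],(400,400)),cv2.resize(im2[150:350,80:280],(400,400))]),cv2.COLOR_RGB2BGR))
E
```

```text
0.098 [ 0.32 -0.11 -0.28]
0.0965 [ 0.53 -0.42 -0.75]
0.095 [-0.96 -1.1  -0.13]
0.0935 [ 0.84 -0.47 -0.6 ]
0.092 [-0.25 -0.01  1.03]
0.0905 [-3.98 -0.76  7.12]
[0.49951139 0.09960129 0.09049115] 20.5833 0.0
```

View pics/v6.png

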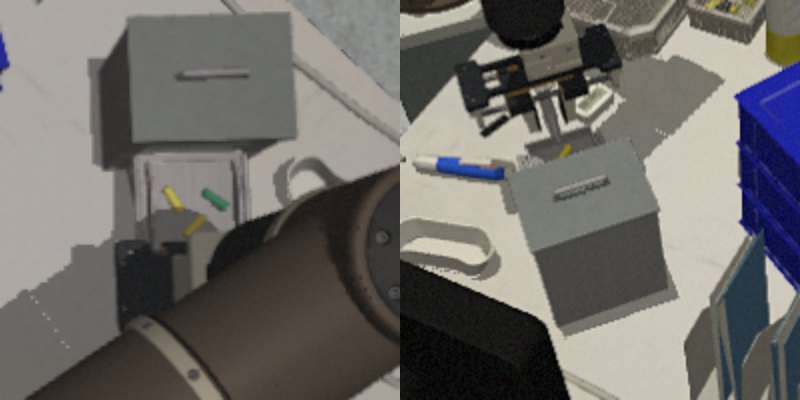

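```bash
cat > tip.py <<'E'
from h import *
YAW=1.1; RIM=np.array([.632,.102,.0858]); u=np.array([np.cos(np.radians(YAW)),np.sin(np.radians(YAW)),0])
def pose(nose,tip,lift=0):
    """TCP for the scoop with nose at bin x=nose when level, then tipped about the rim's inner edge"""
    px=.003; xc=nose-px-.195; zc=.006; a=np.radians(tip)
    return RIM+u*(px+xc*np.cos(a)+zc*np.sin(a))+[0,0,-xc*np.sin(a)+zc*np.cos(a)+lift], Rt(YAW,tip,1)
E
python3 - <<'E'
from tip import *
for n,t in ((-.008,0),(.065,0),(.065,25),(.065,48)):
    p,R=pose(n,t); q=solver.ik(p,R); print(n,t,p.round(4),None if q is None else np.round(q,1))
p,R=pose(-.008,0)
robot.servo_line(p,ori=R,speed=.07); robot.dwell(.2)
st=robot.get_state(); print(st["position"],st["force"].round(2))
im,d=imaging.grab_frame("wrist"); save("w4",im)
cv2.imwrite("pics/v7.png",cv2.cvtColor(im[0:330],cv2.COLOR_RGB2BGR))
for l in ("scoop","scoop_nose","scoop_neck","scoop_grip","bin_rim","bin_shelf"):
    zz=.110 if l in("scoop_neck","scoop_grip") else .085
    for r in nets.landmark_of("wrist",l)[:1]: print(l,round(r["p"],2),np.round(r["pixel"],1),at_z("wrist",r["pixel"],zz,st).round(4))
print(robot.get_state()["t"])
E
```

```text
-0.008 0 [0.429  0.0981 0.0918] [ 38.7   6.4 -38.4   0.  -45.2  52.4]
0.065 0 [0.502  0.0995 0.0918] [ 33.2  12.9 -29.9   0.  -47.1  57.9]
0.065 25 [0.517  0.0998 0.1474] [ 24.7  26.2  -2.2  -9.8 -84.9  69.3]
0.065 48 [0.5505 0.1004 0.1887] [  20.    41.6   21.6  -15.5 -115.5   70.3]
[0.42922634 0.09806357 0.09166165] [-0.35  0.25  0.88]
scoop 0.81 [256.9  58.1] [[0.5328 0.1001 0.085 ]]
scoop_neck 0.62 [255.4 123.5] [[0.4997 0.1003 0.11  ]]
scoop_grip 0.58 [249.9 249.8] [[0.4298 0.1022 0.11  ]]
22.3917
```

View pics/v7.png

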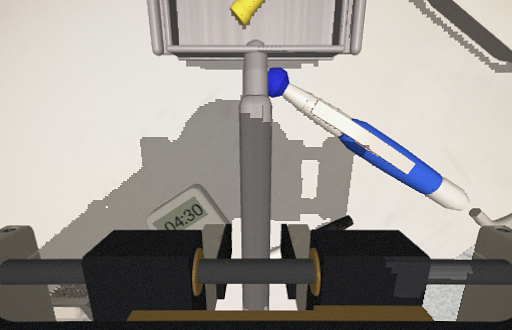

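```bash
python3 - <<'E'
from tip import *
jaws.move_gripper(0.0); robot.dwell(.1)
st=robot.get_state(); f0=st["force"].copy(); print(st["grip_width"]*88,st["finger_force"],f0.round(2))
for n in (.005,.02,.035,.05,.065):
    p,R=pose(n,0); robot.servo_line(p,ori=R,speed=.05)
    st=robot.get_state(); print(n,(st["force"]-f0).round(2),st["ft_torque"].round(2))
    if np.abs(st["force"]-f0).max()>18: print("STOP"); break
robot.dwell(.3)
st=robot.get_state(); print(st["position"].round(4),(st["force"]-f0).round(2),st["t"])
im,d=imaging.grab_frame("wrist"); im2,_=imaging.grab_frame("side")
cv2.imwrite("pics/v8.png",cv2.cvtColor(np.hstack([cv2.resize(im[0:300,100:412],(416,400)),cv2.resize(im2[150:350,80:272],(384,400))]),cv2.COLOR_RGB2BGR))
for l in ("scoop","scoop_neck"):
    for r in nets.landmark_of("wrist",l)[:1]: print(l,round(r["p"],2),np.round(r["pixel"],1),at_z("wrist",r["pixel"],.11 if "neck" in l else .085,st).round(4))
E
```

```text
15.619379145163142 29.999717473983765 [-0.27 -0.51  0.24]
0.005 [1.36 0.52 0.41] [-0.12 -0.19  0.04]
0.02 [ 0.66 -0.91  0.24] [-0.17 -0.05 -0.01]
0.035 [ 1.13  0.82 -1.22] [-0.23 -0.17 -0.03]
0.05 [ 1.35 -0.21 -0.78] [-0.29 -0.39 -0.09]
0.065 [ 1.4  -0.12  0.09] [-0.35 -0.13 -0.02]
[0.5024 0.0997 0.092 ] [ 2.89  0.78 -0.98] 25.4083
scoop 0.59 [259.   57.5] [[0.6064 0.1006 0.085 ]]
scoop_neck 0.81 [256.7 123.1] [[0.573  0.1013 0.11  ]]
```

View pics/v8.png

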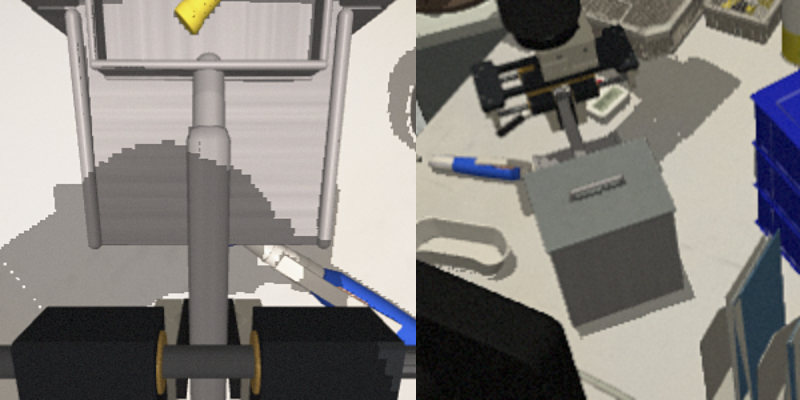

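The scoop is well inside the mouth: its rear wall (px 95–330, row 70) stands about 25 mm in front of the rim, centred between the shelf's rolled edges. Now I'll tip it.

```bash
python3 - <<'E'
from tip import *
f0=robot.get_state()["force"].copy()
for t in (8,16,24,32,38,43,47):
    p,R=pose(.065,t,.0005); robot.servo_line(p,ori=R,speed=.06)
    st=robot.get_state(); print(t,(st["force"]-f0).round(2),round(st["t"],2))
    if np.abs(st["force"]-f0).max()>20: print("STOP"); break
robot.dwell(.8)
st=robot.get_state(); print(st["position"].round(4),(st["force"]-f0).round(2),st["t"],st["grip_width"]*88)
im,d=imaging.grab_frame("wrist"); im2,_=imaging.grab_frame("top")
cv2.imwrite("pics/v9.png",cv2.cvtColor(np.hstack([cv2.resize(im[0:300,100:412],(416,400)),cv2.resize(im2[90:280,290:472],(384,400))]),cv2.COLOR_RGB2BGR))
E
```

```text
8 [ 1.63  1.71 -1.36] 26.07
16 [ 0.88  1.48 -0.67] 26.53
24 [ 1.44  0.19 -1.17] 26.99
32 [-0.36  0.61 -1.96] 27.45
38 [-0.15  0.8  -1.73] 27.83
43 [-0.77  0.03 -2.6 ] 28.18
47 [ 0.01  0.6  -1.74] 28.48
[0.5486 0.1004 0.1878] [-1.03  0.81 -0.08] 29.2833 15.859381454178028
```

View pics/v9.png

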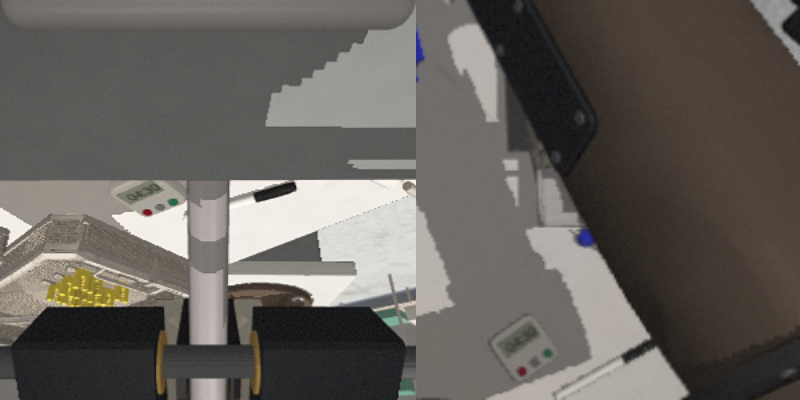

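```bash
python3 - <<'E'
from tip import *
for t in (42,49,43,49):
    p,R=pose(.065,t,.0005); robot.servo_line(p,ori=R,speed=.1)
robot.dwell(.6); print(robot.get_state()["t"])
for t in (40,28,16,8,0):
    p,R=pose(.065,t,.0005); robot.servo_line(p,ori=R,speed=.07)
p,R=pose(.03,0,.0003); robot.servo_line(p,ori=R,speed=.06)
f0=robot.get_state()["force"].copy()
p,R=pose(-.006,0,.0); robot.servo_line(p,ori=R,speed=.05)
robot.dwell(.3); st=robot.get_state(); print(st["t"],st["position"].round(4),(st["force"]-f0).round(2))
im,d=imaging.grab_frame("wrist"); im2,_=imaging.grab_frame("top")
cv2.imwrite("pics/v10.png",cv2.cvtColor(np.hstack([cv2.resize(im[0:300,100:412],(416,400)),cv2.resize(im2[90:280,290:472],(384,400))]),cv2.COLOR_RGB2BGR))
for l in ("scoop","scoop_neck","cap_a"):
    for r in nets.landmark_of("wrist",l)[:2]: print(l,round(r["p"],2),np.round(r["pixel"],1),at_z("wrist",r["pixel"],.11 if "neck" in l else .085,st).round(4))
print([(r["p"],r["bbox"]) for r in nets.search_frame("top","cap_a")[:3]])
E
```

```text
31.15
35.4333 [0.431  0.0981 0.0917] [-1.36 -0.86  0.84]
scoop 0.85 [255.3  57.5] [[0.5349 0.1009 0.085 ]]
scoop_neck 0.71 [256.  123.9] [[0.5013 0.1    0.11  ]]
[]
```

View pics/v10.png

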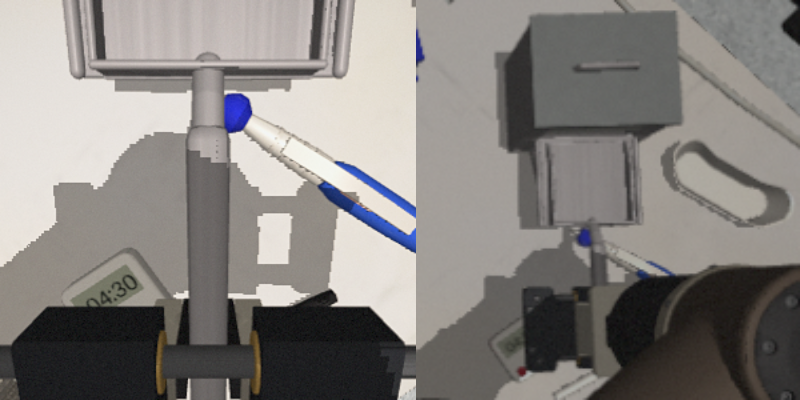

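The top view shows the blade empty on the shelf (590,180), with the nose just in front of the wall. Next I'll release, retreat, and check numerically that it lies flat.

```bash
python3 - <<'E'
from tip import *
def chk(tag):
    _,d=imaging.grab_frame("top"); X=cloud("top",d)
    m=(abs(X[...,0]-.578)<.03)&(abs(X[...,1]-.1015)<.03); P=X[m]; A=np.c_[P[:,:2]-[.578,.1015],np.ones(len(P))]
    c=np.linalg.lstsq(A,P[:,2],rcond=None)[0]
    print(tag,"blade slope",c[:2].round(3),"z",c[2].round(4),len(P))
chk("held")
jaws.move_gripper(.4); robot.dwell(.4); chk("free")
p=robot.get_state()["position"]
robot.servo_line(p+[0,0,.13],speed=.12); robot.dwell(.3)
st=robot.get_state(); _,d=imaging.grab_frame("wrist"); chk("away")
X=cloud("wrist",d,st); m=(abs(X[...,1]-.0990)<.006)&(X[...,2]>.1)&(X[...,2]<.14)&(X[...,0]>.36)&(X[...,0]<.5); P=X[m]
print("handle",len(P),P[:,0].min() if len(P) else 0,np.polyfit(P[:,0],P[:,2],1) if len(P)>9 else None,np.median(P[:,2]) if len(P) else None,"t",st["t"],st["grip_width"],st["force"].round(2))
for l in ("scoop","scoop_nose","cap_a"):
    for r in nets.landmark_of("wrist",l)[:1]: print(l,round(r["p"],2),at_z("wrist",r["pixel"],.085,st).round(4))
E
```

```text
held blade slope [ 0.002 -0.001] z 0.0881 703
free blade slope [ 0.005 -0.003] z 0.0881 691
away blade slope [0.003 0.   ] z 0.088 693
handle 1363 0.3850974577880033 [0.0048109  0.11526263] 0.1174948901114301 t 38.3583 0.3985956755852913 [ 0.65  0.19 -0.73]
scoop 0.62 [[0.5368 0.0999 0.085 ]]
```

```bash
python3 -c "
from rig import order
print(order.job_done())"
```

```text
the job is handed in; nothing more can be done
None
```

I handed the job in after about 38 s of robot time: the empty scoop lies flat on the bin's shelf with the hand clear. I infer that the caps are in the bin and the flap is shut, because the blade came out empty and its nose is about 5 mm in front of the rim. No camera could see inside the bin, and no verdict came back.

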